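# Gauge a heat-sink bar and bolt the gauge down

## Robot

A 6-joint arm with a two-finger parallel gripper is mounted at the origin on a cart in front of the work surface, level with it; the furniture and walls round the work are solid. World frame = base frame: x ahead of the robot, y to its left, z up, the work surface at z = 0. Lengths are in m, angles in rad, forces in N, time in s.
With the tool pointing down it reaches from about 0.35 to 0.775 m from the base axis. Payload 5.5 kg.
Tool frame: the origin (TCP) lies midway between the tips of the shut fingers; the grasp point (between the pads) lies grip_point_offset behind it (grip_point_offset is the distance from the TCP to the grasp point, in m); z points along the fingers, y is the direction in which the jaws open and shut (so a half turn about z gives the same grasp; the last joint's range is limited). The gripper opens to 85 mm and grips with 20 to 120 N. Pads are 22 mm wide; open, the fingers measure 114 mm over their backs; the gripper's body (76 mm by 85 mm) begins 54 mm behind the grasp point. The pads swing forward as they close: fully open they stand 13 mm farther back than shut.
Start: joints at [-1.276, 0.313, 0.046, 1.304, 0, 1.431], TCP at [0.242, -0.522, 0.231] pointing down, gripper open.
Joint ranges: [-2.76, 2.76], [-0.86, 1.69], [-1.03, 1.26], [-2.2, 2.34], [-1.47, 1.5], [-3.14, 3.14]. Speed limits (rad/s): [2.57, 2.57, 3.14, 3.14, 3.14, 3.14].

## Interface

Orientations are given as a unit quaternion [w, x, y, z].
In Python, from workcell import * gives the robot as it stands.
- The arm moves only by the tool send_rows, never from a script. Its argument "series" is one flat list of numbers, 7 for each row, row after row: the shift along the tool's x, y, z in cm, then the turn, a rotation vector about the tool's x, y, z in degrees, then the opening, from 0 (shut) to 1 (fully open). A call has 1 to 10 rows; each row is the pose to reach, as a shift and turn from the pose commanded when the call began, along the tool's axes at that moment; what a row does not reach only later rows make up. A row lasts 1/12 s, in which the tool goes at most 41.7 mm and 7.16 degrees, less where a joint would pass 70% of its speed; a pose out of reach is approached as far as the arm can. A call with a gripper value outside its range is refused whole. The fingers move at their own pace and stop on an object; "newtons" is the grip in N (left out, the last holds). Time passes only in rows, so rows that repeat a pose let the fingers close. It gives the time, the measured TCP pose, the force and the opening at its end, in the units of the state.
- get_state(): the state, without advancing time (a new reading comes with each control period).
- read_camera(name): name is "scene" or "top" or "wrist"; returns the picture (400x640x3 uint8, blue, green, red); there is no depth.
- camera_info(name): a dict with "K" (3x3 intrinsics, pixels), "D" ([k1, k2, p1, p2, k3] as OpenCV has them; the pictures are not rectified), "xyz" and "attitude" of the camera in the world. Camera axes: x right, y down, z forward; pixel columns grow to the right and rows downward; lengths in m; the calibration is good to about 2 mm. A picture is of the moment at which its call begins: read the wrist's pose just before it. camera_info takes no time and is no camera call; for the wrist camera it gives the pose at the moment of the call.
- hand_in(): hands the job in, once; it reports no verdict.
Trained networks look in the newest picture that a camera, given by its name, has taken for a name from the list of things; names that differ only in an ending like _2 or _b are one class to them, and where a whole thing is asked for, a point or a joint stands for the part that bears it (a point fixed in the world has none). Each returns a list of dicts, best first, with "p" (0 to 1); they miss things now and then, are a little off and sometimes report something else, mostly with a low value. They report only what shows in the picture. A call takes as long as a camera call. They do not tell look-alikes from the thing itself.
- silhouettes(camera, label): "pixels" (400x640 bool, what is visible of it) and "box" ([left, top, width, height] in pixels, round what is visible of it).
The state is a dict: "clock": time; "joint_pos": joint angles; "qvel": joint speeds; "tau": joint torques, N m; "tcp_pos": TCP position; "orientation": TCP orientation; "wrist_force": force on the tool from outside, world axes, zero at the start; "ft_torque": the same for the moment, N m; "finger_gap": finger opening in m.
Only numpy, scipy, OpenCV 4.12 (cv2) and the standard library are available. Lean on these libraries where they do the work, as an engineer would, in place of code of your own. Each camera call takes 0.05 s, during which the arm holds its last target. There are 200 camera calls.

## Task

Check the height of the tall finned heat-sink bar: lay it on the gauge's plate and slide it between the guides fully home against the end stop. Then press the gauge's head all the way down so that its sprung foot rests on the bar and reads it, and after that push the barrel bolt fully across into the keeper so that the head is locked. Leave the other two bars and everything else where they are.

Things in the scene. Friction and masses are not known exactly. Their poses are not given: they have to be found in the camera images.
- gauge: height gauge screwed to the bench: grey base plate, 8 mm thick, round steel column at its far side. Origin on the bench under the foot's axis; at yaw 0 x points away from the robot, y to its left (feed side), z up. In this frame, mm: column at x 90, radius 11 (23 with the head's sleeve), 158 high; bolt housing x 7 to 33, y -160 to -67, top z 92
- gauge_plate (a point): point on the top of the gauge's plate (8 mm above the bench) under the foot; axes as gauge. A 120 mm bar against the end stop has its centre 20 mm from here along +y. The end stop, 22 mm high above the plate, has its face at y = -40 mm
- gauge_mouth (a point): on the plate's top at the open feed end between the flared guide tips, 67 mm along +y from gauge_plate; axes as gauge. A bar is fed from here along -y. The guides, 10 mm high above the plate, run from y = -40 to 45 mm of the gauge's frame, 50 mm apart, then flare. The bare plate (85 mm wide) goes on to y = 150 mm
- gauge_pad (a point): centre of the top face of the round black press pad (44 mm across) of the gauge's head, on the foot's axis: 165 mm above the bench with the head raised, 125 with it down. The head's arm under it is 36 mm wide (gauge y -18 to 18, keeper to -51), x -21 to the column; its underside is 97 mm above the plate raised, 57 down; the foot hangs below it
- gauge_slide (a joint): how far the gauge's head has come down, m: 0 fully raised, 0.040 at its bottom stop. It slides straight down, stiffly (about 7 N friction), and stays where it is left; a push of 4 to 9 N on the pad moves it
- gauge_foot (a joint): the reading: how far the sprung foot is pushed up into the head, m, 0 (hanging free) to 0.025. Foot: disc 26 mm across, underside 55 mm above the plate with the head raised and 15 mm with it down (hanging free), so the 30 mm finned bar reads 0.015. Spring: about 1.2 N at 0, 3.5 N at 0.015
- gauge_bolt (a joint): how far the barrel bolt has slid along the gauge's +y toward the head, m: 0 drawn back, 0.035 fully across. It enters the keeper (14 mm square eye on the head's -y side) only with the head fully down, else it butts on it. About 2.5 N friction; stays where it is left
- bolt_knob (a point): centre of the top face of the bolt's upright knob: black cap 18 mm across and 16 high on a 12 mm post, top 132 mm above the bench, clear of the housing from 92 mm up. It moves with the bolt, at x = 20 mm in the gauge's frame, from y = -130 mm (drawn back) to -95 mm (across)
- finned_bar: the part to be gauged: bare aluminium heat-sink bar with six long upright fins, 120 mm long (its own y), 44 wide (x), 30 high, 0.17 to 0.33 kg; the tallest of three bars. Origin: centre of its underside. The same from either end
- flat_bar: flat aluminium bar with three dark holes, 120 (own y) x 44 x 12 mm; not to be used. Origin: centre of its underside
- channel_bar: aluminium U-channel, open upward, 120 (own y) x 44 x 20 mm; not to be used. Origin: centre of its underside
- solder_spool: bystander: spool of solder wire standing on its flange, about 52 mm across, 46 high, beside the gauge's column; its middle is 17 mm from its origin along its own -x
- grease_pot: bystander: small round pot with blue lid, 40 mm across, 40 high, behind the bolt; origin centre of underside
- flux_jar: bystander: small white jar, 46 mm across, 36 high, in front of the gauge; origin centre of underside
- capacitor_1: bystander: can capacitor standing, 35 mm across, 50 high, in front of the gauge's feed end; origin centre of underside
Things that resemble listed ones, but are neither listed nor needed, are in the scene too. What is shaped like the finned_bar but black or yellow is not meant.

How it is judged:
On the way, in this order (a step that is already met when the one before it is completed fails the run):
1. the finned bar lies flat on the plate between the guides, against the end stop, under the raised head (x of finned_bar in the frame of gauge_plate between -0.008 and 0.008 m and y of finned_bar in the frame of gauge_plate between 0.016 and 0.025 m and z of finned_bar in the frame of gauge_plate between -0.004 and 0.004 m and angle between the y axis of finned_bar and the y axis of gauge, either way round below 0.12 rad and value of joint gauge_slide below 0.02 m), for 0.2 s.
2. the head is pressed all the way down and the foot reads the bar (x of finned_bar in the frame of gauge_plate between -0.008 and 0.008 m and y of finned_bar in the frame of gauge_plate between 0.016 and 0.025 m and z of finned_bar in the frame of gauge_plate between -0.004 and 0.004 m and angle between the y axis of finned_bar and the y axis of gauge, either way round below 0.12 rad and value of joint gauge_slide above 0.037 m and value of joint gauge_foot between 0.0115 and 0.0175 m and contact force between gauge_foot and finned_bar above 0.5 N), for 0.2 s.
3. the bolt is fully across in the keeper (value of joint gauge_bolt above 0.031 m), for 0.2 s.
At the end, for the whole second after the job is handed in: The finned bar lies at rest flat on the plate (within 4 mm) between the guides (8 mm sideways, 0.12 rad), within 5 mm of the end stop; the head is down to within 3 mm of its bottom stop; the foot rests on the bar and reads 11.5 to 17.5 mm; the bolt is across to within 4 mm of its full 35 mm (all of step 2 and value of joint gauge_bolt above 0.031 m and linear speed of finned_bar below 0.01 m/s); the robot touches nothing.
It fails at once if one of the other two bars is moved by more than 25 mm (distance of any of flat_bar, channel_bar from where it was at the start of the episode above 0.025 m).
It fails at once if a bystander is moved by more than 30 mm (distance of any of solder_spool, grease_pot, flux_jar, capacitor_1 from where it was at the start of the episode above 0.03 m).
It also fails if it takes over 61 s, if anything falls off the work surface, if the arm or the gripper's body presses on something with over 40 N, if the wrist force passes 120 N, or if a joint passes its speed limit or range.

## Working session

There is one attempt and no reset: what is moved stays moved. The work goes in short steps, Python scripts to look and compute and a tool call to move; the robot and the scene stay as the last step left them, time stands still between calls to the robot, and variables do not carry over. Pictures are saved under pics/ and viewed, about 8 in all and at most 12, crops included, and the job is handed in when it is done.

Besides the shell and the picture viewer there is one more tool, called after ">>>" by a JSON object that holds its "op" and its "data", one argument or row to a line. send_rows: Moves the arm, as the interface text tells. Its arguments: {"type":"object","properties":{"series":{"type":"array"},"newtons":{"type":"number"}},"required":["series"]}

```bash
mkdir -p pics; python3 - <<'E'
from workcell import *
import cv2
s=get_state();print(s)
for n in("scene","top"):
    im=read_camera(n);cv2.imwrite(f"pics/{n}0.png",im);i=camera_info(n);print(n,i)
E
```

```text
{'clock': 0.0, 'joint_pos': array([-1.27561317e+00,  3.14016135e-01,  4.49884093e-02,  1.30358691e+00,
        8.99336995e-06,  1.43125117e+00]), 'qvel': array([ 0.00121158,  0.00179982, -0.00161486,  0.00101077,  0.00062074,
       -0.00034314]), 'tau': array([ 1.67680259e-04, -4.80633831e+01,  2.98529005e+01,  1.94834545e-02,
       -2.43677805e-04,  7.69909150e-07]), 'tcp_pos': array([ 0.24204465, -0.5210223 ,  0.23040377]), 'orientation': array([-9.06751940e-04,  9.76468875e-01,  2.15656463e-01, -6.61949811e-05]), 'wrist_force': array([ 0.34959313, -0.11140995,  0.02170159]), 'ft_torque': array([ 0.00232857, -0.03721147, -0.00404747]), 'finger_gap': 0.08518793827655902}
scene {'K': array([[391.8449453 ,   0.        , 317.04591733],
       [  0.        , 391.8449453 , 199.13693348],
       [  0.        ,   0.        ,   1.        ]]), 'D': array([-0.0763761,  0.       ,  0.       ,  0.       ,  0.       ]), 'xyz': array([0.00098062, 0.58735792, 0.69490256]), 'attitude': array([ 0.17888664, -0.32853981,  0.82889154, -0.41593267])}
top {'K': array([[509.09141068,   0.        , 323.63433723],
       [  0.        , 509.09141068, 196.0268941 ],
       [  0.        ,   0.        ,   1.        ]]), 'D': array([-0.01674125,  0.        ,  0.        ,  0.        ,  0.        ]), 'xyz': array([0.33985077, 0.05814222, 1.45171075]), 'attitude': array([-0.05320704,  0.70835069, -0.70033231,  0.07030627])}
```

View pics/scene0.png

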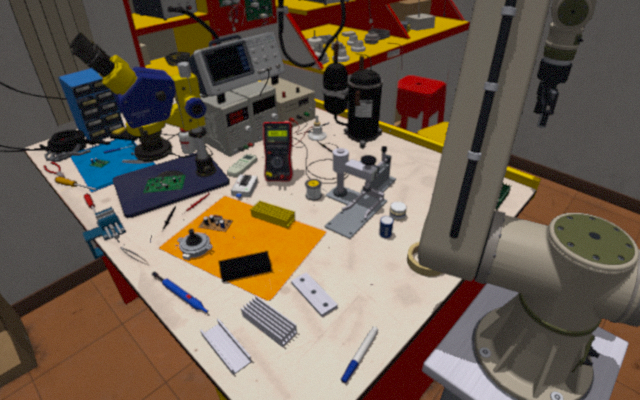

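View pics/top0.png

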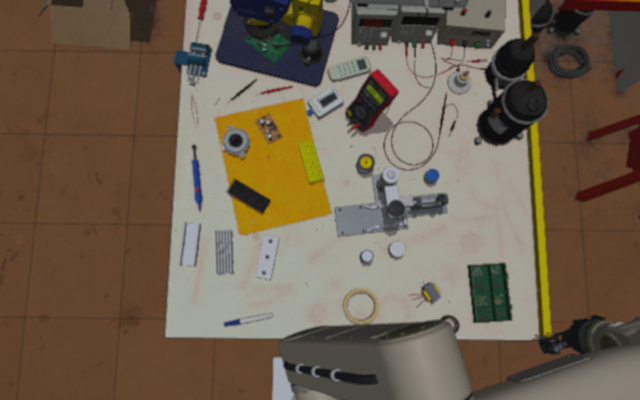

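The scene shows five bars. Two are out by colour: the black finned bar at (245,266) and the yellow one at (272,214). The three aluminium bars are the flat one with holes (314,294), the finned one (270,321) and the U-channel (226,345). The bare finned bar, at top-camera (224,252), fits the description. The gauge is at top (395,208), with its plate toward +y. I'll measure both and confirm the bar in a crop.

```bash
cat >h.py <<'E'
from workcell import *
import cv2, numpy as np
from scipy.spatial.transform import Rotation as R
def rot(q): return R.from_quat(np.roll(q,-1))
def unproj(info,uv,z):
    p=cv2.undistortPoints(np.array(uv,float).reshape(-1,1,2),info["K"],info["D"])[:,0]
    d=rot(info["attitude"]).apply(np.c_[p,np.ones(len(p))]); o=info["xyz"]
    return o+d*((z-o[2])/d[:,2])[:,None]
def proj(info,X):
    r=rot(info["attitude"]).inv(); 
    return cv2.projectPoints(r.apply(np.atleast_2d(X)-info["xyz"]),np.zeros(3),np.zeros(3),info["K"],info["D"])[0][:,0]
E
python3 - <<'E'
from h import *
im=read_camera("top");i=camera_info("top");
for l in("finned_bar","gauge_pad","bolt_knob","gauge"):
  for s in silhouettes("top",l)[:4]:
    m=s["pixels"].astype(np.uint8);c=max(cv2.findContours(m,0,1)[0],key=cv2.contourArea)
    r=cv2.minAreaRect(c);z={"finned_bar":.03,"gauge_pad":.165,"bolt_knob":.132,"gauge":.008}[l]
    print(l,round(s["p"],2),s["box"],m.sum(),np.round(r[0],1),np.round(unproj(i,cv2.boxPoints(r),z)[:,:2],4).tolist(),np.round(unproj(i,[r[0]],z),4))
a=cv2.resize(im[160:250,325:460],None,fx=5,fy=5,interpolation=cv2.INTER_CUBIC)
b=cv2.resize(im[210:290,170:290],None,fx=5,fy=5,interpolation=cv2.INTER_CUBIC)[:150*3]
cv2.imwrite("pics/g.png",a);cv2.imwrite("pics/b.png",b)
E
```

```text
finned_bar 0.83 [210.7, 230.3, 22.3, 44.0] 760 [223.7 251. ] [[0.4908, 0.3303], [0.4929, 0.279], [0.3757, 0.2712], [0.3737, 0.3217]] [[0.4328 0.3005 0.03  ]]
finned_bar 0.72 [227.9, 182.4, 37.7, 31.9] 646 [248.3 196.1] [[0.5951, 0.3005], [0.6369, 0.2803], [0.5816, 0.1751], [0.5403, 0.1957]] [[0.5883 0.2378 0.03  ]]
finned_bar 0.68 [297.4, 140.4, 23.4, 44.9] 664 [310.7 161.7] [[0.7431, 0.1032], [0.7575, 0.0573], [0.639, 0.0229], [0.6251, 0.0683]] [[0.6908 0.0628 0.03  ]]
gauge_pad 0.83 [380.8, 166.9, 34.1, 54.6] 902 [396.1 192.3] [[0.6402, -0.1112], [0.6552, -0.1837], [0.52, -0.206], [0.5057, -0.1347]] [[ 0.5797 -0.1589  0.165 ]]
bolt_knob 0.66 [426.4, 194.7, 15.4, 6.1] 78 [432.5 199.6] [[0.5699, -0.2343], [0.5793, -0.2861], [0.5654, -0.2879], [0.5561, -0.2363]] [[ 0.5677 -0.2611  0.132 ]]
gauge 0.63 [333.6, 167.6, 118.3, 68.3] 3676 [390.2 199.5] [[0.6618, 0.0044], [0.6996, -0.327], [0.5142, -0.3386], [0.4791, -0.0142]] [[ 0.5876 -0.168   0.008 ]]
```

View pics/g.png

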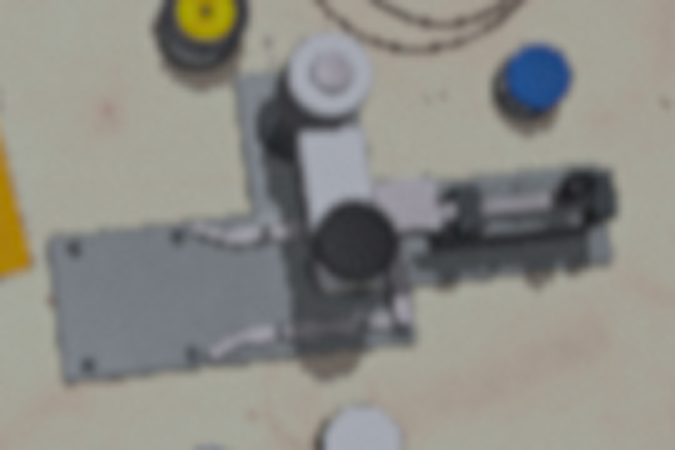

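View pics/b.png

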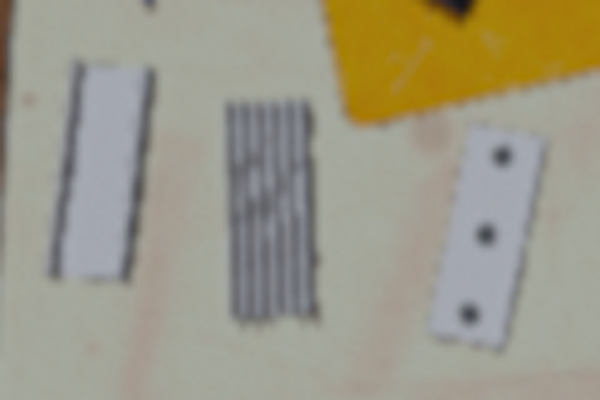

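The second crop confirms it: the bare finned bar at crop (270,210), between the channel on its left and the holed flat bar on its right. In the gauge crop the pad is at (355,240), the column top at (328,75), the knob at (578,188), and the plate corners at (50,237), (67,382) and (412,342). I'll fit the gauge pose from these.

```bash
cat >>h.py <<'E'
def to(p,yaw,s=None):
    "shift (cm) and turn (deg) in tool axes to world TCP p with tool x at yaw deg, pointing down"
    s=s or get_state(); r=rot(s["orientation"]); a=np.radians(yaw)
    t=R.from_matrix(np.c_[[np.cos(a),np.sin(a),0],[np.sin(a),-np.cos(a),0],[0,0,-1]])
    sh=r.inv().apply(np.array(p)-s["tcp_pos"])*100; w=np.degrees((r.inv()*t).as_rotvec())
    print("go",np.round(sh,2),np.round(w,1)); return sh,w
E
python3 - <<'E'
from h import *
import workcell
from scipy.optimize import least_squares
i=camera_info("top")
G=np.array([[0,0,.165],[.02,-.13,.132],[.0425,.15,.008],[-.0425,.15,.008]])
U=np.array([[355,240],[578,188],[50,237],[67,382]])/5.+[325,160]-.4
f=lambda v:(proj(i,R.from_euler('z',v[2]).apply(G)+[v[0],v[1],0])-U).ravel()
r=least_squares(f,[.55,-.16,.1],loss='soft_l1');print(r.x,np.degrees(r.x[2]),f(r.x).reshape(-1,2).round(1))
print([k for k in dir(workcell) if 'grip' in k], getattr(workcell,'grip_point_offset',None))
to([.42,.0,.23],100);to([.4328,.3005,.2],183.8)
E
```

```text
[ 0.53966911 -0.15864481  0.11998927] 6.874878740163975 [[ 0.6  0.1]
 [ 1.3 -0.3]
 [-1.  -0.1]
 [-1.   0.3]]
['grip_point_offset'] 0.0187
go [ 38.09 -39.8    0.13] [ -0.   -0.  -75.1]
go [ 51.91 -66.51   3.14] [   0.    -0.  -158.9]
```

>>> {"op": "send_rows", "data": {
  "series": [38,-40,0,0,0,-75,1,38,-40,0,0,0,-75,1,38,-40,0,0,0,-75,1,38,-40,0,0,0,-75,1,38,-40,0,0,0,-75,1,38,-40,0,0,0,-75,1,38,-40,0,0,0,-75,1,38,-40,0,0,0,-75,1,38,-40,0,0,0,-75,1,38,-40,0,0,0,-75,1]
}}

```text
clock: 1.18
tcp_pos: [0.3754, -0.1248, 0.2316]
orientation: [0.001, 0.664, 0.748, 0.0]
wrist_force: [0.9, -0.7, 0.8]
finger_gap: 0.0852
```

```bash
python3 - <<'E'
from h import *
s=get_state();print(s["tcp_pos"],s["joint_pos"]);to([.433,.30,.2],183.8)
E
```

```text
[ 0.37535675 -0.12481923  0.23162369] [-5.24657748e-01 -3.61738911e-02 -3.63564303e-01  1.24223272e+00
 -2.65355708e-05  9.26633380e-01]
go [41.49 10.79  3.14] [  0.    0.1 -87. ]
```

>>> {"op": "send_rows", "data": {
  "series": [41.5,10.8,3,0,0,-87,1,41.5,10.8,3,0,0,-87,1,41.5,10.8,3,0,0,-87,1,41.5,10.8,3,0,0,-87,1,41.5,10.8,3,0,0,-87,1,41.5,10.8,3,0,0,-87,1,41.5,10.8,3,0,0,-87,1,41.5,10.8,3,0,0,-87,1,41.5,10.8,3,0,0,-87,1,41.5,10.8,3,0,0,-87,1]
}}

```text
clock: 2.02
tcp_pos: [0.4333, 0.2872, 0.2022]
orientation: [0.0, 0.1, 0.995, 0.0]
wrist_force: [0.5, -0.1, 0.9]
finger_gap: 0.0858
```

```bash
python3 - <<'E'
from h import *
s=get_state();print(s["tcp_pos"],s["qvel"]);to([.433,.30,.15],183.8)
E
```

```text
[0.43327008 0.28720563 0.20221924] [ 0.8484226   0.62882907  0.70339288  0.06342932 -0.0057691  -0.63994   ]
go [0.28 1.25 5.22] [  0.    0.  -15.3]
```

>>> {"op": "send_rows", "data": {
  "series": [0,0,4,0,0,-15,1,0,0,4,0,0,-15,1,0,0,4,0,0,-15,1,0,0,4,0,0,-15,1,0,0,4,0,0,-15,1]
}}

```text
clock: 2.43
tcp_pos: [0.4343, 0.2849, 0.1633]
orientation: [0.001, -0.026, 1.0, 0.0]
wrist_force: [0.5, -0.3, -0.2]
finger_gap: 0.0852
```

```bash
python3 - <<'E'
from h import *
s=get_state();i=camera_info("wrist");im=read_camera("wrist");cv2.imwrite("pics/w1.png",im)
print(s["clock"],s["tcp_pos"],np.degrees(np.arctan2(*rot(s["orientation"]).as_matrix()[[1,0],0])))
for l in("finned_bar",):
  for q in silhouettes("wrist",l)[:3]:
    m=q["pixels"].astype(np.uint8);c=max(cv2.findContours(m,0,1)[0],key=cv2.contourArea)
    r=cv2.minAreaRect(c);print(q["p"],q["box"],unproj(i,cv2.boxPoints(r),.03)[:,:2].round(4).tolist(),unproj(i,[r[0]],.03).round(4))
E
```

```text
2.4333 [0.43431195 0.28491609 0.16325827] -177.05145353678614
0.9 [213.8, 281.2, 118.5, 78.4] [[0.5853, 0.1789], [0.5281, 0.2065], [0.5857, 0.3101], [0.65, 0.2869]] [[0.5853 0.2444 0.03  ]]
0.84 [117.0, 379.0, 39.8, 20.7] [[0.66, 0.0737], [0.6572, 0.1127], [0.6846, 0.1096], [0.6876, 0.0697]] [[0.6722 0.0915 0.03  ]]
0.72 [318.1, 122.8, 51.1, 132.5] [[0.3747, 0.2782], [0.3725, 0.3214], [0.4936, 0.3329], [0.4961, 0.2841]] [[0.4305 0.3038 0.03  ]]
```

View pics/w1.png

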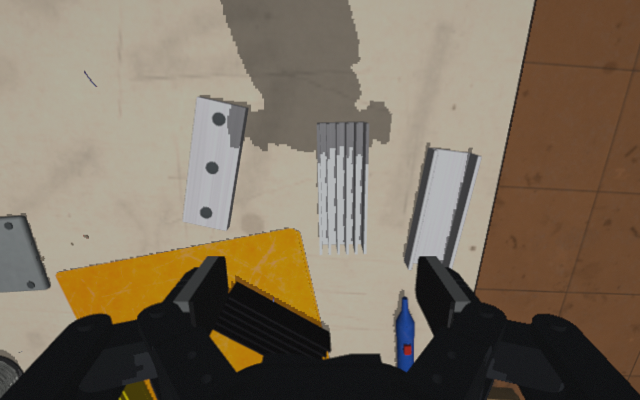

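The wrist view shows the bare finned bar at (342,187), between the flat bar (213,163) and the channel (445,208). It is clear of both on each side for the fingers, and its position agrees with the top camera to about 3 mm.

```bash
python3 - <<'E'
from h import *
to([.432,.302,.004],184)
E
```

```text
go [ 0.21  1.72 15.96] [ 0.1  0.1 -1. ]
```

>>> {"op": "send_rows", "data": {
  "series": [0.2,1.7,4,0,0,-1,1,0.2,1.7,7,0,0,-1,1,0.2,1.7,10,0,0,-1,1,0.2,1.7,13,0,0,-1,1,0.2,1.7,15,0,0,-1,1,0.2,1.7,15.9,0,0,-1,1,0.2,1.7,15.9,0,0,-1,1,0.2,1.7,15.9,0,0,-1,1]
}}

```text
clock: 3.2
tcp_pos: [0.4314, 0.3017, 0.0041]
orientation: [0.0, -0.036, 0.999, 0.0]
wrist_force: [0.1, 0.4, 0.5]
finger_gap: 0.0858
```

>>> {"op": "send_rows", "data": {
  "newtons": 60,
  "series": [0,0,0,0,0,0,0.3,0,0,0,0,0,0,0.3,0,0,0,0,0,0,0.3,0,0,0,0,0,0,0.3,0,0,0,0,0,0,0.3,0,0,0,0,0,0,0.3,0,0,0,0,0,0,0.3,0,0,0,0,0,0,0.3]
}}

```text
clock: 3.87
tcp_pos: [0.4318, 0.3025, 0.0048]
orientation: [0.001, -0.036, 0.999, 0.001]
wrist_force: [-0.5, 0.3, 7.5]
finger_gap: 0.0432
```

>>> {"op": "send_rows", "data": {
  "series": [0,0,-2,0,0,0,0.3,0,0,-5,0,0,0,0.3,0,0,-9,0,0,0,0.3,0,0,-13,0,0,0,0.3,0,0,-17,0,0,0,0.3,0,0,-21.5,0,0,0,0.3,0,0,-21.5,0,0,0,0.3]
}}

```text
clock: 4.45
tcp_pos: [0.4336, 0.3034, 0.2265]
orientation: [0.006, -0.036, 0.999, 0.002]
wrist_force: [1.2, 1.6, -1.2]
finger_gap: 0.0432
```

```bash
python3 - <<'E'
from h import *
s=get_state();print(s["joint_pos"]);i=camera_info("wrist");r=rot(s["orientation"])
print("cam in tool",r.inv().apply(i["xyz"]-s["tcp_pos"]),"axis",r.inv().apply(rot(i["attitude"]).apply([0,0,1])))
to([.65,-.02,.21],184)
E
```

```text
[ 4.58790825e-01  2.15378536e-01 -9.60874118e-02  1.24687970e+00
 -1.43224450e-04  3.86145142e-01]
cam in tool [ 7.35293836e-02  3.14422581e-05 -1.41963514e-01] axis [-2.87557782e-01 -3.17968206e-04  9.57763238e-01]
go [-19.21 -33.83   1.72] [0.3 0.7 0.2]
```

```bash
python3 - <<'E'
from h import *
to([.423,-.10,.23],97)
E
```

```text
go [  3.98 -40.15  -0.58] [ 0.7  0.3 87.2]
```

>>> {"op": "send_rows", "data": {
  "series": [4,-40,0,0,0,87,0.3,4,-40,0,0,0,87,0.3,4,-40,0,0,0,87,0.3,4,-40,0,0,0,87,0.3,4,-40,0,0,0,87,0.3,4,-40,0,0,0,87,0.3,4,-40,0,0,0,87,0.3,4,-40,0,0,0,87,0.3,4,-40,0,0,0,87,0.3,4,-40,0,0,0,87,0.3]
}}

```text
clock: 5.28
tcp_pos: [0.4189, -0.1033, 0.2179]
orientation: [0.0, 0.559, 0.829, -0.001]
wrist_force: [1.2, 0.7, -2.7]
finger_gap: 0.0428
```

>>> {"op": "send_rows", "data": {
  "series": [0,0,0,0,0,15,0.3,0,0,0,0,0,15,0.3,0,0,0,0,0,15,0.3,0,0,0,0,0,15,0.3,0,0,0,0,0,15,0.3]
}}

```text
clock: 5.7
tcp_pos: [0.4194, -0.0997, 0.218]
orientation: [-0.0, 0.658, 0.753, -0.0]
wrist_force: [-0.6, 0.5, -2.1]
finger_gap: 0.0431
```

```bash
python3 - <<'E'
from h import *
s=get_state();i=camera_info("wrist");im=read_camera("wrist");cv2.imwrite("pics/w2.png",im)
np.savez("w2.npz",**i)
print(s["clock"],s["tcp_pos"],s["qvel"].round(3),np.degrees(np.arctan2(*rot(s["orientation"]).as_matrix()[[1,0],0])))
E
```

```text
5.7 [ 0.41938378 -0.09974407  0.21796801] [ 0.007 -0.003  0.001 -0.     0.002  0.008] 97.73276730117044
```

View pics/w2.png

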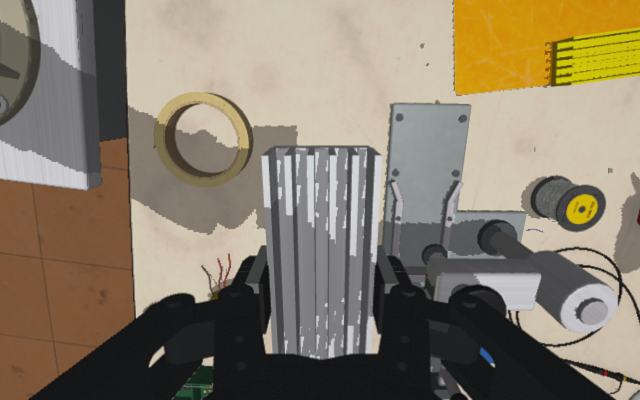

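The view shows the bar held straight, with its end edge at about (264..381,150). The plate's feed corners are at (391,104) and (470,106), and the flared guide tips at (396,183) and (460,182).

```bash
python3 - <<'E'
from h import *
i=dict(np.load("w2.npz"));s=get_state()
P=unproj(i,[[391,104],[470,106],[390,222],[460,182],[396,183]],.008);P2=unproj(i,[[460,182],[396,183]],.018);print(P.round(4),P2.round(4))
e=P[1]-P[0];yaw=np.arctan2(e[1],e[0]);print("width",np.hypot(*e[:2]),"yaw",np.degrees(yaw))
for y in(np.radians(6.9),yaw):
  g=(P[0]+P[1])/2-R.from_euler('z',y).apply([0,.15,0]);print("gauge",g)
r=rot(s["orientation"])
E_=unproj(i,[[264,150],[381,150]],s["tcp_pos"][2]-.0048+.03);print("bar end in tool",r.inv().apply(E_-s["tcp_pos"]).round(4))
im=cv2.imread("pics/w2.png");cv2.imwrite("pics/w2c.png",cv2.resize(im[90:300,370:530],None,fx=4,fy=4,interpolation=cv2.INTER_CUBIC)[:600])
E
```

```text
[[ 0.4814 -0.0172  0.008 ]
 [ 0.5645 -0.0075  0.008 ]
 [ 0.5061 -0.1469  0.008 ]
 [ 0.575  -0.0892  0.008 ]
 [ 0.5036 -0.1001  0.008 ]] [[ 0.5703 -0.0874  0.018 ]
 [ 0.501  -0.0981  0.018 ]]
width 0.08367487089575736 yaw 6.6509439104781345
gauge [ 0.54101063 -0.16128592  0.008     ]
gauge [ 0.54036316 -0.16136284  0.008     ]
bar end in tool [[ 0.0573 -0.021  -0.0252]
 [ 0.0574  0.0213 -0.0252]]
```

View pics/w2c.png

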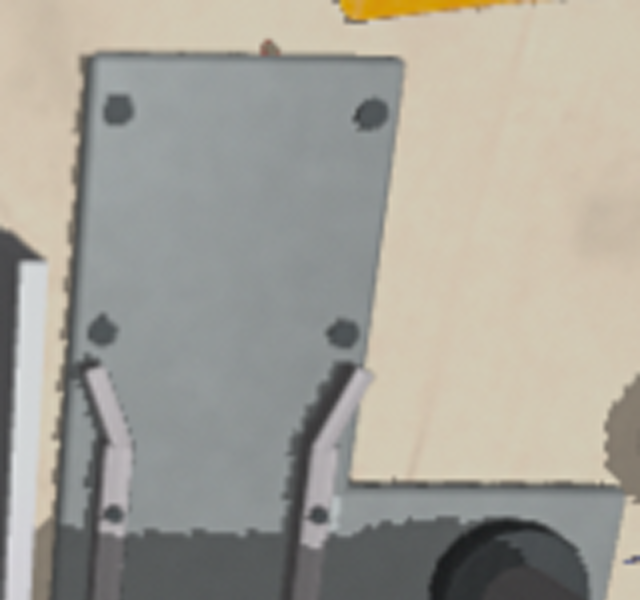

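```bash
cat >>h.py <<'E'
G0=np.array([.5402,-.1603,0]); GY=6.8
def gp(x,y,z): return R.from_euler('z',GY,degrees=True).apply([x,y,z])+G0
def gf(p): return R.from_euler('z',GY,degrees=True).inv().apply(np.array(p)-G0)
E
python3 - <<'E'
from h import *
to(gp(0,.165,.10),96.8);to(gp(0,.165,.016),96.8)
E
```

```text
go [ 8.86 11.42 11.8 ] [-0.  -0.   0.9]
go [ 8.86 11.42 20.2 ] [-0.  -0.   0.9]
```

>>> {"op": "send_rows", "data": {
  "series": [3,3.8,0,0,0,1,0.3,6,7.6,2,0,0,1,0.3,8.9,11.4,5,0,0,1,0.3,8.9,11.4,8,0,0,1,0.3,8.9,11.4,12,0,0,1,0.3,8.9,11.4,15,0,0,1,0.3,8.9,11.4,17,0,0,1,0.3,8.9,11.4,17,0,0,1,0.3,8.9,11.4,17,0,0,1,0.3]
}}

```text
clock: 6.5
tcp_pos: [0.5198, 0.0038, 0.0474]
orientation: [-0.001, 0.665, 0.747, -0.001]
wrist_force: [0.5, 0.6, -1.9]
finger_gap: 0.0426
```

```bash
python3 - <<'E'
from h import *
s=get_state();print(s["tcp_pos"],gf(s["tcp_pos"]));to(gp(0,.165,.016),96.8);to(gp(0,.088,.016),96.8)
E
```

```text
[0.51983974 0.00380956 0.04736041] [-0.00078581  0.16536587  0.04736041]
go [-0.04  0.09  3.14] [-0.2 -0.  -0.1]
go [-7.74  0.11  3.13] [-0.2 -0.  -0.1]
```

>>> {"op": "send_rows", "data": {
  "series": [0,0.1,1.5,0,0,0,0.3,0,0.1,3.1,0,0,0,0.3,0,0.1,3.1,0,0,0,0.3,-1.5,0.1,3.1,0,0,0,0.3,-3,0.1,3.1,0,0,0,0.3,-4,0.1,3.1,0,0,0,0.3,-5,0.1,3.1,0,0,0,0.3,-6,0.1,3.1,0,0,0,0.3,-7,0.1,3.1,0,0,0,0.3,-7.7,0.1,3.1,0,0,0,0.3]
}}

```text
clock: 7.33
tcp_pos: [0.5312, -0.0746, 0.0177]
orientation: [0.001, 0.666, 0.746, 0.0]
wrist_force: [0.4, 0.0, -3.5]
finger_gap: 0.0428
```

>>> {"op": "send_rows", "data": {
  "series": [0,0,0.1,0,0,0,0.3,0,0,0.3,0,0,0,0.3,0,0,0.3,0,0,0,0.3]
}}

```text
clock: 7.58
tcp_pos: [0.5306, -0.0732, 0.0138]
orientation: [-0.0, 0.666, 0.746, -0.0]
wrist_force: [-0.1, 0.3, -2.6]
finger_gap: 0.0433
```

```bash
python3 - <<'E'
from h import *
s=get_state();print(gf(s["tcp_pos"]),s["wrist_force"])
E
```

```text
[0.00079315 0.08766923 0.01378552] [-0.10484313  0.3472466  -2.61867643]
```

>>> {"op": "send_rows", "data": {
  "series": [0,0,0.2,0,0,0,0.3,0,0,0.2,0,0,0,0.8,0,0,0.2,0,0,0,0.8,0,0,0.2,0,0,0,0.8,0,0,-1,0,0,0,0.8,0,0,-4,0,0,0,0.6,0,0,-7,0,0,0,0,4,0,-7,0,0,0,0,8,0,-7,0,0,0,0,9.5,0,-7,0,0,0,0]
}}

```text
clock: 8.42
tcp_pos: [0.5193, 0.0243, 0.085]
orientation: [-0.0, 0.665, 0.747, 0.001]
wrist_force: [0.2, -0.1, -0.2]
finger_gap: 0.0077
```

```bash
python3 - <<'E'
from h import *
s=get_state();print(s["clock"],gf(s["tcp_pos"]),s["wrist_force"],s["finger_gap"]);to(gp(0,.185,.025),96.8)
im=read_camera("top");i=camera_info("top")
for q in silhouettes("top","finned_bar")[:3]:
    m=q["pixels"].astype(np.uint8);c=max(cv2.findContours(m,0,1)[0],key=cv2.contourArea)
    r=cv2.minAreaRect(c);print(q["p"],np.round(r[0]),[gf(p).round(3).tolist() for p in unproj(i,cv2.boxPoints(r),.038)])
cv2.imwrite("pics/t2.png",cv2.resize(im[150:260,310:460],None,fx=5,fy=5,interpolation=cv2.INTER_CUBIC))
E
```

```text
8.4167 [0.00106698 0.18575676 0.08498623] [ 0.21249643 -0.13345295 -0.23622032] 0.007663255529744956
go [-0.08 -0.11  6.  ] [ 0.  -0.1 -0.2]
0.77 [367. 218.] [[0.02, 0.105, 0.038], [0.021, 0.024, 0.038], [-0.028, 0.025, 0.038], [-0.029, 0.106, 0.038]]
0.72 [248. 196.] [[0.11, 0.45, 0.038], [0.148, 0.425, 0.038], [0.078, 0.329, 0.038], [0.04, 0.355, 0.038]]
0.56 [309. 154.] [[0.229, 0.237, 0.038], [0.238, 0.188, 0.038], [0.168, 0.176, 0.038], [0.159, 0.225, 0.038]]
```

View pics/t2.png

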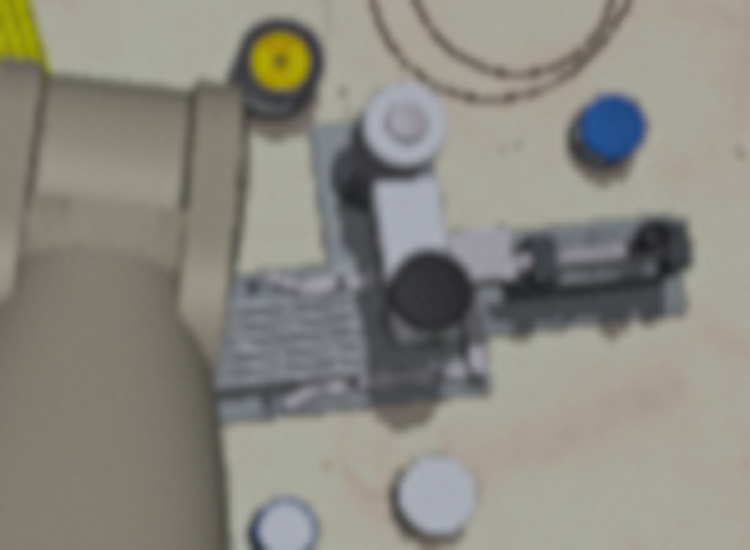

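The crop shows the bar's fins at (290,330), straight between the guide flares. The head is still raised. Next I'll push on the bar's end with the fingers shut.

>>> {"op": "send_rows", "data": {
  "series": [0,-0.1,3,0,0,0,0,0,-0.1,6.4,0,0,0,0,0,-0.1,6.4,0,0,0,0,-2,-0.1,6.4,0,0,0,0,-3.5,-0.1,6.4,0,0,0,0,-4.5,-0.1,6.4,0,0,0,0,-5.5,-0.1,6.4,0,0,0,0,-6.5,-0.1,6.4,0,0,0,0,-7.5,-0.1,6.4,0,0,0,0,-8.2,-0.1,6.4,0,0,0,0]
}}

```text
clock: 9.35
tcp_pos: [0.5288, -0.0614, 0.0209]
orientation: [0.0, 0.666, 0.746, 0.0]
wrist_force: [-0.7, 4.0, 3.3]
finger_gap: 0.0
```

>>> {"op": "send_rows", "data": {
  "series": [-0.4,0,0,0,0,0,0,-0.7,0,0,0,0,0,0,-0.9,0,0,0,0,0,0,-0.9,0,0,0,0,0,0]
}}

```text
clock: 9.68
tcp_pos: [0.5293, -0.0687, 0.0204]
orientation: [-0.001, 0.665, 0.746, 0.001]
wrist_force: [-0.5, 5.1, 4.2]
finger_gap: 0.0001
```

```bash
python3 - <<'E'
from h import *
s=get_state();print(s["clock"],gf(s["tcp_pos"]),s["wrist_force"],s["finger_gap"])
E
```

```text
9.6833 [-1.08386781e-05  9.22343054e-02  2.04179923e-02] [-0.4711527   5.12491983  4.24571251] 8.946025324217242e-05
```

>>> {"op": "send_rows", "data": {
  "series": [-0.2,0,0,0,0,0,0,-0.4,0,0,0,0,0,0,-0.4,0,0,0,0,0,0]
}}

```text
clock: 9.93
tcp_pos: [0.5292, -0.0688, 0.0205]
orientation: [-0.003, 0.664, 0.747, 0.003]
wrist_force: [0.3, 17.1, 8.0]
finger_gap: -0.0001
```

```bash
python3 - <<'E'
from h import *
s=get_state();print(s["clock"],gf(s["tcp_pos"]),s["wrist_force"],s["finger_gap"])
im=read_camera("scene");i=camera_info("scene")
cv2.imwrite("pics/s2.png",cv2.resize(im[135:245,310:430],None,fx=5,fy=5,interpolation=cv2.INTER_CUBIC))
P=[gp(x,y,z) for x,y,z in[(-.022,.08,.038),(.022,.08,.038),(-.042,.15,.008),(.0425,.15,.008)]]
print((proj(i,P)-[310,135])*5)
E
```

```text
9.9333 [-0.00011353  0.09212845  0.02047516] [ 0.29110425 17.13514105  7.97742042] -6.975221773868573e-05
[[246.90923802 385.66568726]
 [179.28753265 357.22938755]
 [205.53130499 511.74147199]
 [ 75.20929174 451.40552858]]
```

View pics/s2.png

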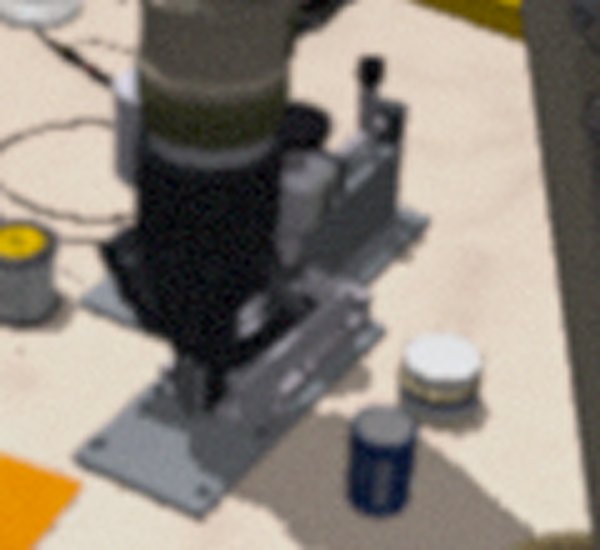

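The push stalled at 17 N with the fingertips at y 92 mm, so the bar's end is at about 80 mm, which is home. In the picture the bar is at (290,360) between the guides and the head is up. I'll retreat and go over the pad.

>>> {"op": "send_rows", "data": {
  "series": [1.5,0,0,0,0,0,0,4.5,0,-1,0,0,0,0,7,0,-4,0,0,0,0,8,0,-8,0,0,0,0,8,0,-12,0,0,0,0,7,0,-16,0,0,0,0,4,0,-19,0,0,0,0,1,0,-19,0,0,0,0,-3,0,-19,0,0,0,0,-6,0,-19,0,0,0,0]
}}

```text
clock: 10.82
tcp_pos: [0.5372, -0.1357, 0.2113]
orientation: [0.002, 0.666, 0.746, -0.0]
wrist_force: [1.3, -0.4, -0.4]
finger_gap: -0.0
```

```bash
python3 - <<'E'
from h import *
s=get_state();print(s["clock"],gf(s["tcp_pos"]),s["wrist_force"]);to(gp(0,0,.17),96.8)
im=read_camera("wrist");i=camera_info("wrist");cv2.imwrite("pics/w3.png",im)
P=[gp(x,y,z) for x,y,z in[(-.022,.08,.038),(.022,.08,.038),(-.0425,.15,.008),(.0425,.15,.008),(-.022,.08,.008)]]
print(proj(i,P).round())
for q in silhouettes("wrist","finned_bar")[:2]:
    m=q["pixels"].astype(np.uint8);c=max(cv2.findContours(m,0,1)[0],key=cv2.contourArea)
    r=cv2.minAreaRect(c);print(q["p"],q["box"],[gf(p).round(4).tolist() for p in unproj(i,cv2.boxPoints(r),.038)])
E
```

```text
10.8167 [-2.50662341e-05  2.47959377e-02  2.11277562e-01] [ 1.26905659 -0.39549609 -0.44706307]
go [-2.47  0.01  4.14] [ 0.1  0.2 -0.2]
[[298. 118.]
 [344. 117.]
 [277.  43.]
 [364.  42.]
 [300. 116.]]
0.84 [300.1, 121.8, 45.1, 82.1] [[-0.0221, -0.0057, 0.038], [-0.0198, 0.0778, 0.038], [0.0228, 0.0775, 0.038], [0.0239, -0.0061, 0.038]]
0.59 [449.1, 0.0, 140.7, 26.6] [[0.1125, 0.1784, 0.038], [0.2329, 0.1795, 0.038], [0.2371, 0.1596, 0.038], [0.1145, 0.1587, 0.038]]
```

View pics/w3.png

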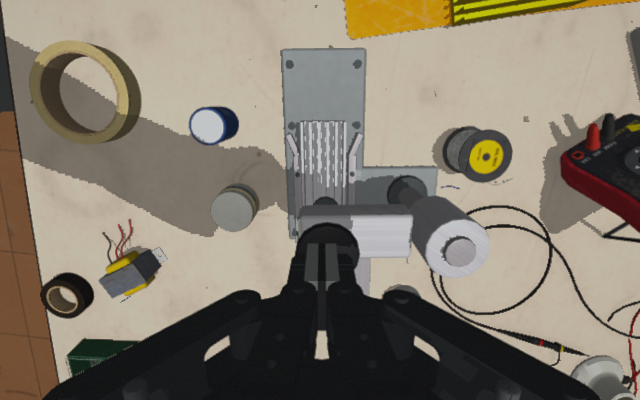

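The bar is at (323,165) in the guides with its end at row 121, about 1 to 2 mm from the predicted home position. It is straight, and the pad is under the fingertips. Now I'll press.

>>> {"op": "send_rows", "data": {
  "series": [-1.3,0,0,0,0,0,0,-2.4,0,1,0,0,0,0,-2.4,0,3,0,0,0,0,-2.4,0,4,0,0,0,0,-2.4,0,4,0,0,0,0]
}}

```text
clock: 11.33
tcp_pos: [0.5373, -0.1558, 0.1668]
orientation: [-0.003, 0.665, 0.746, -0.001]
wrist_force: [0.6, -0.4, 0.3]
finger_gap: -0.0003
```

```bash
python3 - <<'E'
from h import *
s=get_state();print(s["clock"],gf(s["tcp_pos"]),s["wrist_force"]);to(gp(0,0,.125),96.8)
E
```

```text
11.3333 [-0.00238039  0.00481002  0.16682466] [ 0.55858334 -0.38243504  0.27498271]
go [-0.49  0.26  4.18] [-0.3 -0.2 -0.2]
```

>>> {"op": "send_rows", "data": {
  "series": [-0.4,0.2,0,0,0,0,0,-0.4,0.2,0.7,0,0,0,0,-0.4,0.2,1.3,0,0,0,0,-0.4,0.2,1.9,0,0,0,0,-0.4,0.2,2.5,0,0,0,0,-0.4,0.2,3.1,0,0,0,0,-0.4,0.2,3.7,0,0,0,0,-0.4,0.2,4.1,0,0,0,0,-0.4,0.2,4.3,0,0,0,0,-0.4,0.2,4.3,0,0,0,0]
}}

```text
clock: 12.17
tcp_pos: [0.5427, -0.161, 0.1274]
orientation: [0.001, 0.666, 0.746, 0.0]
wrist_force: [2.0, -1.0, 3.5]
finger_gap: 0.0002
```

>>> {"op": "send_rows", "data": {
  "series": [0,0,0.2,0,0,0,0,0,0,0.3,0,0,0,0,0,0,0.3,0,0,0,0]
}}

```text
clock: 12.42
tcp_pos: [0.5427, -0.161, 0.125]
orientation: [0.001, 0.666, 0.746, 0.0]
wrist_force: [1.8, 0.0, 7.1]
finger_gap: 0.0001
```

```bash
python3 - <<'E'
from h import *
s=get_state();print(s["clock"],gf(s["tcp_pos"]),s["wrist_force"])
E
```

```text
12.4167 [ 0.00241435 -0.00096382  0.12501752] [1.7772496  0.01572015 7.14260394]
```

>>> {"op": "send_rows", "data": {
  "series": [0,0,0.2,0,0,0,0,0,0,0.4,0,0,0,0,0,0,0.4,0,0,0,0,0,0,0.4,0,0,0,0]
}}

```text
clock: 12.75
tcp_pos: [0.5429, -0.161, 0.1248]
orientation: [0.003, 0.666, 0.746, 0.001]
wrist_force: [-6.9, 3.9, 29.4]
finger_gap: 0.0001
```

The head stalled at 29 N with the pad at z 0.125, so it is fully down. Now for the bolt.

>>> {"op": "send_rows", "data": {
  "series": [0,0,-2,0,0,0,0,0,0,-5,0,0,0,0,-2,0.9,-6.5,0,0,0,0,-6,1.7,-6.5,0,0,0,0,-10,1.7,-6.5,0,0,0,0,-14,1.7,-6.5,0,0,0,0,-16.9,1.7,-6.5,0,0,0,0,-16.9,1.7,-6.5,0,0,0,0,-16.9,1.7,-6.5,0,0,0,0]
}}

```text
clock: 13.5
tcp_pos: [0.5767, -0.3278, 0.1832]
orientation: [-0.002, 0.667, 0.745, -0.0]
wrist_force: [0.1, -0.4, -0.7]
finger_gap: 0.0002
```

```bash
python3 - <<'E'
from h import *
s=get_state();print(s["clock"],gf(s["tcp_pos"]),s["wrist_force"]);to(gp(.02,-.168,.11),96.8)
im=read_camera("wrist");i=camera_info("wrist")
for y in("bolt_knob","gauge_pad"):
  for q in silhouettes("wrist",y)[:2]: 
    b=q["box"];print(y,q["p"],b,gf(unproj(i,[[b[0]+b[2]/2,b[1]+b[3]/2]],.132 if y[0]=='b' else .125)[0]).round(4))
print(proj(i,[gp(.02,-.13,.132),gp(.0,0,.125),gp(0,0,.165)]).round())
cv2.imwrite("pics/w4.png",im)
E
```

```text
13.5 [ 0.01642236 -0.17067833  0.18319275] [ 0.0501853  -0.42405718 -0.65263959]
go [0.25 0.37 7.32] [-0.1 -0.1 -0.4]
bolt_knob 0.79 [320.2, 38.0, 31.8, 131.7] [ 0.0252 -0.0958  0.132 ]
gauge_pad 0.92 [308.4, 0.5, 46.0, 36.5] [ 0.0226 -0.0499  0.125 ]
gauge_pad 0.26 [390.0, 123.2, 51.5, 47.7] [ 0.0751 -0.1217  0.125 ]
[[ 327.  163.]
 [ 288.  -86.]
 [ 278. -141.]]
```

View pics/w4.png

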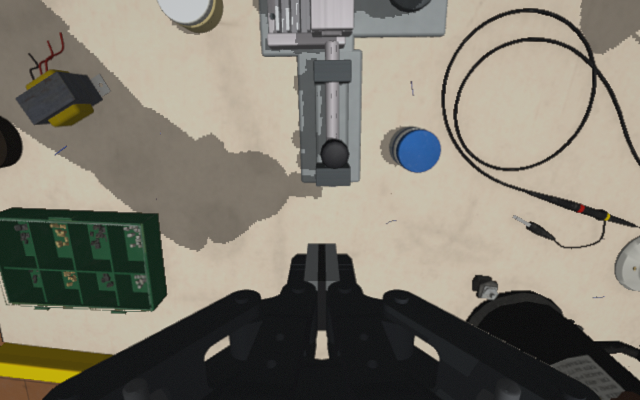

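The knob is at (334,152), still drawn back, with the fingertips behind it at (322,250) and nothing in between. I'll lower and push toward +y.

>>> {"op": "send_rows", "data": {
  "series": [0,0.5,2,0,0,0,0,0,0.5,4.5,0,0,0,0,0,0.5,7,0,0,0,0,0,0.5,7.3,0,0,0,0,1,0.5,7.3,0,0,0,0,2,0.5,7.3,0,0,0,0,2.8,0.5,7.3,0,0,0,0,3.6,0.5,7.3,0,0,0,0,4.2,0.5,7.3,0,0,0,0]
}}

```text
clock: 14.4
tcp_pos: [0.5785, -0.2839, 0.114]
orientation: [0.001, 0.665, 0.746, -0.0]
wrist_force: [-1.1, -2.1, 1.1]
finger_gap: -0.0004
```

>>> {"op": "send_rows", "data": {
  "series": [0.4,0,0,0,0,0,0,0.8,0,0,0,0,0,0,0.9,0,0,0,0,0,0]
}}

```text
clock: 14.65
tcp_pos: [0.5777, -0.2751, 0.1133]
orientation: [0.001, 0.666, 0.746, 0.0]
wrist_force: [-0.4, -2.6, 2.6]
finger_gap: -0.0001
```

```bash
python3 - <<'E'
from h import *
s=get_state();print(s["clock"],gf(s["tcp_pos"]),s["wrist_force"])
E
```

```text
14.65 [ 0.02362019 -0.11846941  0.11333351] [-0.41091225 -2.6492867   2.59998025]
```

>>> {"op": "send_rows", "data": {
  "series": [0.3,0,0,0,0,0,0,0.6,0,0,0,0,0,0,0.7,0,0,0,0,0,0,0.7,0,0,0,0,0,0]
}}

```text
clock: 14.98
tcp_pos: [0.577, -0.2702, 0.1128]
orientation: [0.002, 0.666, 0.746, -0.001]
wrist_force: [1.1, -7.1, 2.8]
finger_gap: -0.0
```

>>> {"op": "send_rows", "data": {
  "series": [0.2,0,0,0,0,0,0,0.4,0,0,0,0,0,0,0.4,0,0,0,0,0,0]
}}

```text
clock: 15.23
tcp_pos: [0.5771, -0.2699, 0.1131]
orientation: [0.004, 0.667, 0.745, -0.003]
wrist_force: [0.9, -15.4, 0.3]
finger_gap: 0.0002
```

```bash
python3 - <<'E'
from h import *
s=get_state();print(s["clock"],gf(s["tcp_pos"]),s["wrist_force"])
E
```

```text
15.2333 [ 0.02362551 -0.11320236  0.11310133] [  0.88402114 -15.41817462   0.26863566]
```

The bolt stalled at 15 N with the fingers at y −113 mm; the expected end was about −115. I'll back off and check.

>>> {"op": "send_rows", "data": {
  "series": [-1,0,0,0,0,0,0,-3.5,0,0,0,0,0,0,-5,0,-2,0,0,0,0,-6,0,-6,0,0,0,0,-6,0,-10,0,0,0,0,-6,0,-12,0,0,0,0,-4,0,-14,0,0,0,0,-4,0,-14,0,0,0,0,-4,0,-14,0,0,0,0]
}}

```text
clock: 15.98
tcp_pos: [0.5807, -0.3033, 0.253]
orientation: [0.0, 0.665, 0.747, 0.001]
wrist_force: [0.6, -1.3, -1.1]
finger_gap: -0.0007
```

```bash
python3 - <<'E'
from h import *
s=get_state();print(s["clock"],gf(s["tcp_pos"]),s["wrist_force"],s["qvel"].round(3))
im=read_camera("wrist");t=read_camera("scene");i=camera_info("scene")
cv2.imwrite("pics/f.png",np.hstack([cv2.resize(im[:, :],(640,400))[:,160:480],cv2.resize(t[130:230,320:420],(400,400),interpolation=cv2.INTER_CUBIC)]))
w=camera_info("wrist")
print("wrist pred: knob across/back, pad down, bar end",proj(w,[gp(.02,-.095,.132),gp(.02,-.13,.132),gp(0,0,.125)]).round()-[160,0])
print("scene pred knob across/back,pad down/up,bar end corners",((proj(i,[gp(.02,-.095,.132),gp(.02,-.13,.132),gp(0,0,.125),gp(0,0,.165),gp(-.022,.08,.038),gp(.022,.08,.038)])-[320,130])*4+[320,0]).round())
E
```

```text
15.9833 [ 0.02330286 -0.14680723  0.25303872] [ 0.61506321 -1.26574438 -1.14048424] [-0.01   0.032 -0.041 -0.027 -0.009 -0.002]
wrist pred: knob across/back, pad down, bar end [[159. 132.]
 [159. 175.]
 [131.   1.]]
scene pred knob across/back,pad down/up,bar end corners [[562.  85.]
 [585.  66.]
 [518. 158.]
 [521. 107.]
 [478. 329.]
 [423. 306.]]
```

View pics/f.png

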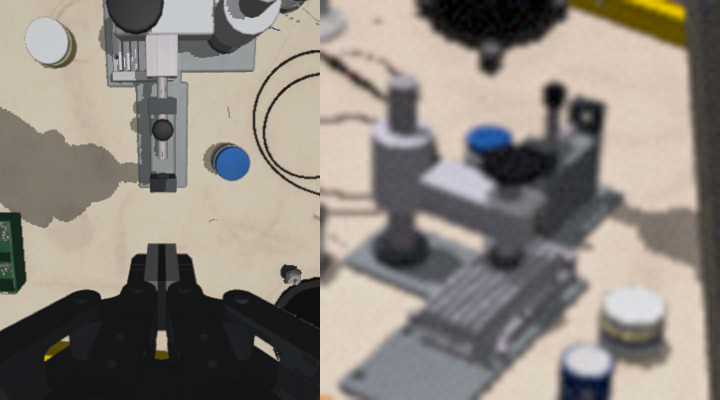

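In the final view the knob is at (161,130), against a prediction of (159,132) for fully across. The pad is at (520,163), against (518,158) for down, and the foot stands on the bar. The arm is clear, so I'm handing in.

```bash
python3 -c "
from workcell import *
print(hand_in())"
```

```text
the job is handed in; nothing more can be done
None
```

I fed the bare finned bar onto the gauge plate, pressed the head down, pushed the bolt across and handed in at about 16 s of the 61 s. The hand-in gave no verdict, and I could not read the gauge joints directly. These are the checks I had:

- **Bar:** the push against the end stop stalled at 17 N with the fingertips at gauge y 92 mm. That puts the bar's end at about 80 mm, which is home. A wrist picture put it 1–2 mm further out than predicted, still within tolerance, and straight between the guides.
- **Head:** it stalled at 29 N with the pad at 0.125 m, the bottom stop. The foot stands on the bar in the last picture.
- **Bolt:** it stalled at 15 N with the fingers at gauge y −113 mm, where I expected about −115. In the last wrist picture the knob is within about 2 px of its fully-across position.
- **Last pictures:** in the scene view the knob and pad sat about 1–3 px off prediction; I put that down to camera calibration and my pose estimate. The arm stood about 120 mm above the knob and touched nothing.
- **Other bars and bystanders:** I saw no sign of contact with any of them. I did not measure the positions of the flat and channel bars again at the end.

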